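# Close the bottle box

## Robot

A 7-joint arm with a two-finger parallel gripper is mounted at the origin on the work surface. World frame = base frame: x ahead of the robot, y to its left, z up, the work surface at z = 0. Lengths are in mm, angles in rad, forces in N, time in s.
With the tool pointing down it reaches from about 400 to 875 mm from the base axis. Payload 4.4 kg.
Tool frame: the origin (TCP) lies at the very end of the fingers, on their centre line; the grasp point (between the pads) lies 19 mm behind it; z points along the fingers, y is the direction in which the jaws open and shut (so a half turn about z gives the same grasp; the last joint's range is limited). The gripper opens to 85 mm and grips with 20 to 120 N. Pads are 22 mm wide; open, the fingers measure 114 mm over their backs; the gripper's body (76 mm by 85 mm) begins 54 mm behind the grasp point. The pads swing forward as they close: fully open they stand 13 mm farther back than shut.
Start: joints at [-1.376, 0.628, 0.038, 1.517, -0.027, 0.996, -0.02], TCP at [167.58, 628.04, 231.313] pointing down, gripper open.
Joint ranges: [-3.06, 3.06], [-0.37, 2.12], [-1.25, 1.32], [0.18, 2.47], [-1.1, 4.24], [0.23, 1.98], [-2.94, 2.94]. Speed limits (rad/s): [2.57, 2.57, 3.14, 3.14, 3.14, 3.14, 3.14].

## Interface

Orientations are given as [roll, pitch, yaw] about the fixed x, y, z axes, in that order (R = Rz(yaw) Ry(pitch) Rx(roll)).
In Python, from cell import read_state, get_image, calibration, finish_job gives the robot as it stands. The module is installed in compiled form; this text tells all that it offers.
- The arm moves only by the tool apply_moves, never from a script. Its argument "increments" is a list of rows, each an object of numbers: "tx", "ty", "tz": the shift along the world's x, y, z in m; "rx", "ry", "rz": the turn, a rotation vector about the world's x, y, z in units of 5 degrees (1.0 is 5 degrees); "claw": the finger opening in m, from 0 to 0.0854. In form: [{"tx": .., "ty": .., "tz": .., "rx": .., "ry": .., "rz": .., "claw": ..}, ...]. A call has 1 to 12 rows; each row is the pose to reach, as a shift and turn from the pose commanded when the call began; what a row does not reach only later rows make up. A row lasts 1/10 s, in which the tool goes at most 50 mm and 8.59 degrees, less where a joint would pass 70% of its speed; a pose out of reach is approached as far as the arm can. A call with a gripper value outside its range is refused whole. The fingers move at their own pace and stop on an object; the grip force is fixed at half the most. Time passes only in rows, so rows that repeat a pose let the fingers close. It gives the time, the measured TCP pose, the force and the opening at its end, in the units of the state.
- read_state(): the state, without advancing time (a new reading comes with each control period).
- get_image(name): name is "scene" or "top" or "wrist"; returns the picture (400x640x3 uint8, red, green, blue); there is no depth.
- calibration(name): a dict with "camera_matrix" (3x3 intrinsics, pixels), "origin" and "attitude" of the camera in the world. Camera axes: x right, y up, looking along -z (the intrinsics and any distortion apply to the point x, -y, -z); pixel columns grow to the right and rows downward; lengths in mm; the calibration is good to about 2 mm. A picture is of the moment at which its call begins: read the wrist's pose just before it. calibration takes no time and is no camera call; for the wrist camera it gives the pose at the moment of the call.
- finish_job(): hands the job in, once; it reports no verdict.
The state is a dict: "clock": time; "qpos": joint angles; "qd": joint speeds; "tau": joint torques, N m; "eef_pos": TCP position; "tool_rot": TCP orientation; "force": force on the tool from outside, world axes, zero at the start; "torque": the same for the moment, N m; "width": finger opening in mm.
Only numpy, scipy, OpenCV 4.12 (cv2) and the standard library are available. Lean on these libraries where they do the work, as an engineer would, in place of code of your own. Each camera call takes 0.05 s, during which the arm holds its last target. There are 200 camera calls.

## Task

One of the three square glass bottles lies crosswise on top of the others, above the fill line of the grey box: lay it flat in the free lane. Then close the box with the loose lid: tuck one long edge of the lid fully under the keeper bar, feeling sideways for the hidden key that has to enter the notch in that edge, and lower the other edge until the lid lies flush on its ledges, and let go. Handle the glass and the lid gently, never forcing them, and leave the other things on the bench where they are.

Things in the scene. Friction and masses are not known exactly. Their poses are not given: they have to be found in the camera images.
- box: Dark grey open box, fixed to the bench, lanes along its x. Origin: centre of its underside. Its frame, mm: floor top z 6; inside x -72 to 72, y -96 to 96; side walls (outside y +-102) and far wall (inner face x 72) rise to z 62. Three lanes centred on y -56, 0, 56, no dividers. A black fill line on the side walls at z 48. At the -x end is the keeper, at the +x end the far ledge (x 60 to 72, z 42 to 50).
- keeper (a point): Aluminium keeper bar of the box, full width; this point is mid-way along its underside's inner (+x) lip: box x -74, y 0, z 61 mm. Axes as the box's. The bar is x -90 to -74, z 61 to 67. 11 mm below it is the near ledge, top of the near wall (x -84 to -72, z 50), and behind that the end stop, an upright face at x -84. The slot under the bar holds the key.
- key_middle (a point): Mid-point of the key's range: box x -80, y 0, z 50 mm; axes as the box's. The key is a fixed-by-friction metal block in the slot under the keeper bar, x -84 to -76, 32 mm wide (y), z 50 to 60. It is set anywhere from y -10 to 10 mm and cannot be seen; its place must be felt. Without the notch over it the lid's edge stops at x -76 instead of -84 and the far edge cannot drop. Do not force it.
- lid_seat (a point): Point fixed to the box at its x -6 mm, y 0, z 50 mm: where the centre of the lid's underside belongs when the box is closed, give or take the play (2 mm along x) and as far to either side as the key sets it (up to 10 mm, and 2 mm of play). Axes as the box's.
- free_lane (a point): Centre of the box's one empty lane, on its floor (a flat 126 x 40 x 1 mm dark liner is seen there); axes as the box's. The next bottle or wall is 24 mm or so from each side of a bottle laid centrally in the lane.
- bottle_a_mid (a point): Square amber glass bottle with black round cap lying in a lane of the box, 115 long (x, cap at +x; square body the 80 mm at -x, cap the last 26 mm) x 32 x 32 mm, about 0.16 kg; centre of the bottle. Already lies well. Glass: bears 100 N at most from the fingers (both together, so a grip of 40 N or less).
- bottle_b_mid (a point): Second, like bottle_a, in another lane.
- bottle_c_mid (a point): Third, alike, the one to lay down: lies crosswise on the other two, its underside 38 mm above the bench and its top 70 mm. Centre of the bottle, x along it to the cap.
- lid_grip (a point): Loose dark grey lid lying flat on the bench, about 0.26 kg. Plate 152 (x) x 166 (y) x 5 mm, same either way round, a notch 36 wide (y) and 10 deep (x) in the middle of both 166 mm edges; across its middle an upright flat-sided rib to grip: 18 mm thick (x), 80 long (y), top 38 mm above the plate's underside. This point is on the rib's centre, 22 mm above the underside; z up. Lid against box bears 50 N at most, lid against bottles 20 N.
- lid: The lid; origin at the centre of the plate's underside. It is too long to go straight down between keeper bar and far wall: one notched 166 mm edge goes under the bar first, the lid tilted about 10 degrees (that edge low; 20 at most), its notch over the key, up to the end stop; then the other edge drops inside the far wall.
- bottle_a: bottle_a; origin at the centre of its lower side.
- bottle_b: bottle_b, likewise.
- bottle_c: bottle_c, likewise.
- spatula: Spatula with black handle lying on the bench between box and lid, 170 mm. Leave alone.
- flask: Round amber bottle, 56 mm wide, 120 mm tall, at the back. Leave alone.
- beaker: Glass beaker, 72 mm wide, 90 mm tall, near the robot. Leave alone.
- holder: Aluminium vial holder, flange 84 mm wide, 65 mm tall, near the robot. Leave alone.
- jar: Small amber jar, 52 mm wide, 75 mm tall, at the left. Leave alone.
- tube_rack: White rack with clear tubes, 85 x 127 x 52 mm, at the back. Leave alone.
There are look-alikes about, which are no part of the job. What is shaped like the bottle_c but turquoise is not meant.

How it is judged (in metres and radians):
On the way:
1. the crosswise bottle lies flat in the box below the fill line, let go (z of bottle_c_mid in the frame of box between 0.012 and 0.03 m and x of bottle_c_mid in the frame of box between -0.072 and 0.072 m and y of bottle_c_mid in the frame of box between -0.096 and 0.096 m and contact force between the fingers and bottle_c below 0.1 N and linear speed of bottle_c below 0.02 m/s), for 0.2 s.
At the end, for the whole second after the job is handed in: All three bottles lie on the box's floor, centres inside its walls and 12 to 30 mm above its underside; the lid lies at rest, flat within 0.03 rad, its underside within about 3 mm of the ledges' height, within 7 mm along and 14 mm across of its seat, under the keeper; nothing is held (z of bottle_a_mid in the frame of box between 0.012 and 0.03 m and x of bottle_a_mid in the frame of box between -0.072 and 0.072 m and y of bottle_a_mid in the frame of box between -0.096 and 0.096 m and z of bottle_b_mid in the frame of box between 0.012 and 0.03 m and x of bottle_b_mid in the frame of box between -0.072 and 0.072 m and y of bottle_b_mid in the frame of box between -0.096 and 0.096 m and z of bottle_c_mid in the frame of box between 0.012 and 0.03 m and x of bottle_c_mid in the frame of box between -0.072 and 0.072 m and y of bottle_c_mid in the frame of box between -0.096 and 0.096 m and z of lid_grip in the frame of box between 0.069 and 0.0755 m and x of lid_grip in the frame of box between -0.013 and 0.001 m and y of lid_grip in the frame of box between -0.014 and 0.014 m and angle between the z axis of lid_grip and the z axis of box, either way round below 0.03 rad and linear speed of lid below 0.01 m/s and contact force between the fingers and lid below 0.1 N); the robot touches nothing.
It fails at once if a bystander is shifted more than 30 mm (distance of any of spatula, flask, beaker, holder, jar, tube_rack from where it was at the start of the episode above 0.03 m).
It fails at once if a glass bottle is squeezed or struck by the fingers with more than 100 N (contact force between the fingers and bottle_a above 100 N or contact force between the fingers and bottle_b above 100 N or contact force between the fingers and bottle_c above 100 N).
It fails at once if the lid is forced against the box with more than 50 N (contact force between lid and box above 50 N).
It fails at once if the lid is pressed on the bottles with more than 20 N (contact force between lid and bottle_a above 20 N or contact force between lid and bottle_b above 20 N or contact force between lid and bottle_c above 20 N).
It also fails if it takes over 72 s, if anything falls off the work surface, if the arm or the gripper's body presses on something with over 40 N, if the wrist force passes 120 N, or if a joint passes its speed limit or range.

## Working session

There is one attempt and no reset: what is moved stays moved. The work goes in short steps, Python scripts to look and compute and a tool call to move; the robot and the scene stay as the last step left them, time stands still between calls to the robot, and variables do not carry over. Pictures are saved under pics/ and viewed, about 8 in all and at most 12, crops included, and the job is handed in when it is done.

Besides the shell and the picture viewer there is one more tool, called after "Call:" as name(argument=value, ...), one argument or row to a line, values as JSON. apply_moves: Moves the arm, as the interface text tells. Its arguments: {"type":"object","properties":{"increments":{"type":"array"}},"required":["increments"]}

```bash
mkdir -p pics; cat > h.py <<'E'
import numpy as np, cv2
from cell import read_state, get_image, calibration, finish_job
def save(name, img): cv2.imwrite('pics/'+name+'.png', img[:,:,::-1])
def ray(c,u,v):
    K=np.array(c['camera_matrix']); d=np.linalg.inv(K)@[u,v,1]
    return np.array(c['origin'],float), R(c)@np.array([d[0],-d[1],-d[2]])
def R(c):
    a=np.array(c['attitude'],float)
    if a.shape==(3,3): return a
    from scipy.spatial.transform import Rotation as Ro
    return Ro.from_euler('xyz',a).as_matrix()
def plane(c,u,v,z):
    o,d=ray(c,u,v); return o+d*(z-o[2])/d[2]
def proj(c,p):
    q=R(c).T@(np.array(p,float)-c['origin']); k=np.array(c['camera_matrix'])@[q[0],-q[1],-q[2]]
    return k[:2]/k[2]
def tri(c1,p1,c2,p2):
    o1,d1=ray(c1,*p1);o2,d2=ray(c2,*p2)
    s=np.linalg.lstsq(np.c_[d1,-d2],o2-o1,rcond=None)[0]
    a,b=o1+d1*s[0],o2+d2*s[1]; return (a+b)/2,np.linalg.norm(a-b)
E
python3 - <<'E'
from h import *
print(read_state())
for n in ['scene','top','wrist']:
    c=calibration(n); print(n,c)
ims=[get_image(n) for n in ['scene','top']]
for n,i in zip(['scene','top'],ims): save(n+'0',i)
save('both',cv2.resize(np.vstack(ims),None,fx=1,fy=1)[:, :])
E
```

```text
{'clock': 0.0, 'qpos': array([-1.37575515,  0.6293283 ,  0.0384359 ,  1.51837896, -0.02694869,
        0.99630262, -0.02000362]), 'qd': array([-1.23444016e-03, -1.78172486e-04, -2.65469995e-04, -5.98261486e-04,
        9.72009888e-04,  5.26812345e-04, -1.36566820e-06]), 'tau': array([ 2.08065289e-04, -5.63397110e+01,  1.22619655e+00, -1.93449837e+01,
        1.08787927e-02,  1.01756270e-02, -8.40631117e-06]), 'eef_pos': array([167.45136906, 627.40760065, 230.39704407]), 'tool_rot': array([-3.13969419e+00,  6.39081202e-05,  2.88078049e+00]), 'force': array([ 0.76842867, -0.60011081,  1.21577186]), 'torque': array([-0.0256371 ,  0.00784186, -0.03819672]), 'width': 85.16169519903399}
scene {'camera_matrix': array([[412.1241323 ,   0.        , 319.26097971],
       [  0.        , 412.1241323 , 198.23748396],
       [  0.        ,   0.        ,   1.        ]]), 'origin': array([ 944.36698197, -732.39224742,  673.0511461 ]), 'attitude': array([0.97966167, 0.01434821, 0.50096156])}
top {'camera_matrix': array([[435.45205075,   0.        , 316.5950744 ],
       [  0.        , 435.45205075, 197.71059937],
       [  0.        ,   0.        ,   1.        ]]), 'origin': array([ 378.27326616,   30.11444079, 1334.18538217]), 'attitude': array([ 0.1238208 ,  0.01319508, -1.58841573])}
wrist {'camera_matrix': array([[335.77529742,   0.        , 322.19242781],
       [  0.        , 335.77529742, 197.9964925 ],
       [  0.        ,   0.        ,   1.        ]]), 'origin': array([ 90.89104469, 648.97118153, 372.79052221]), 'attitude': array([-0.31889576,  0.00275637,  1.30949863])}
```

View pics/scene0.png

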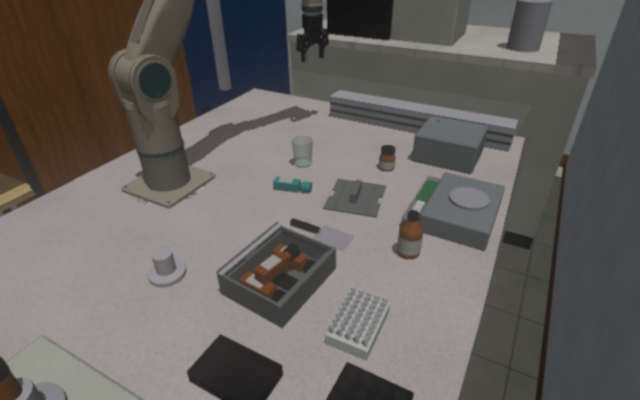

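View pics/top0.png

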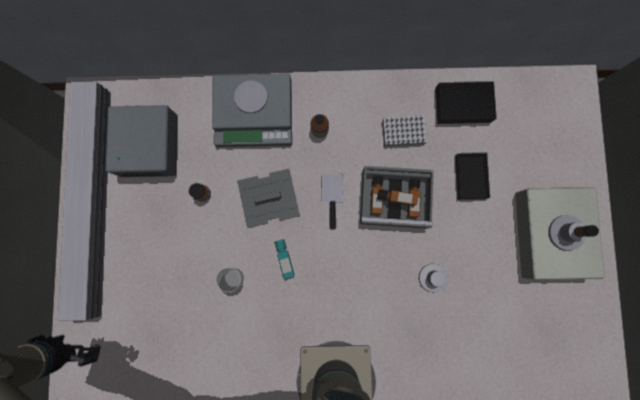

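The scene view shows the box at (278,272) with its bright keeper on the robot's side, the lid at (356,197), and the spatula between them. In the top view the box is at (397,197), with the keeper on its lower edge at row ~224, and the lid is at (268,198). There are two candidates for bottle_c: the amber bottle lying crosswise in the box at top (403,198), and the turquoise one at (285,260). The amber one fits the description. I'll confirm it in an enlarged crop.

```bash
python3 - <<'E'
from h import *
t=cv2.imread('pics/top0.png'); s=cv2.imread('pics/scene0.png')
a=cv2.resize(t[155:240,350:445],None,fx=4.2,fy=4.2,interpolation=cv2.INTER_CUBIC)
b=cv2.resize(s[215:325,210:345],None,fx=2.95,fy=2.95,interpolation=cv2.INTER_CUBIC)
c=cv2.resize(t[160:235,230:306],None,fx=3.2,fy=3.2,interpolation=cv2.INTER_CUBIC)
H=600; 
o=np.zeros((600,800,3),np.uint8)
o[:357,:399]=a[:357,:399]; o[:324,400:798]=b[:324,:398]; o[357:357+240,:243]=c[:240,:243]
d=cv2.resize(s[170:225,315:395],None,fx=4,fy=4,interpolation=cv2.INTER_CUBIC); o[357:577,400:720]=d
cv2.imwrite('pics/crop1.png',cv2.convertScaleAbs(o,alpha=1.6))
E
```

```text
(no output)
```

View pics/crop1.png

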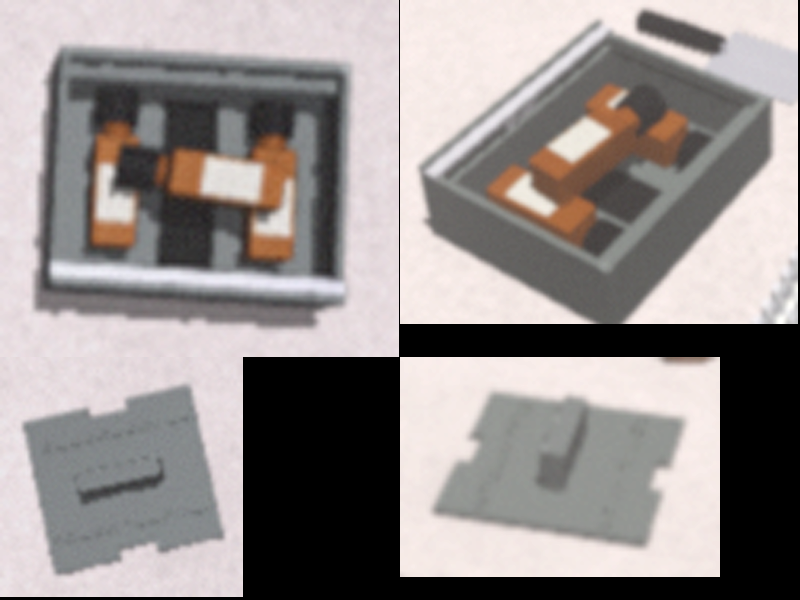

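```bash
python3 - <<'E'
from h import *
ct,cs=calibration('top'),calibration('scene')
T=lambda x,y:(350+x/4.2,155+y/4.2); S=lambda x,y:(210+(x-400)/2.95,215+y/2.95)
# triangulated correspondences
for n,t,s in [('corner far-right(-y)',T(350,65),S(606,270)),('corner far-left(+y)',T(60,47),S(770,98)),('keeper -y',T(344,300),S(425,175)),('keeper +y',T(50,280),S(603,27)),
  ('c body end -y near-bottom',T(275,206),S(541,160)),('c label ctr',T(232,181),S(578,140))]:
    print(n,*[np.round(v,1) for v in tri(ct,t,cs,s)])
L=lambda x,y:(230+x/3.2,160+(y-357)/3.2)
for n,t in [('lid c1',L(24,424)),('c2',L(188,387)),('c3',L(222,540)),('c4',L(58,574))]: print(n,np.round(plane(ct,*t,5),1))
for n,t in [('rib l',L(78,480)),('rib r',L(160,460))]: print(n,np.round(plane(ct,*t,38),1))
print(np.round(plane(ct,*T(120,166),70),1),np.round(plane(ct,*T(285,182),70),1))
st=read_state();c=calibration('wrist');from scipy.spatial.transform import Rotation as Ro
Rt=Ro.from_euler('xyz',st['tool_rot']).as_matrix(); print('cam in tool',Rt.T@(c['origin']-st['eef_pos']), Rt.T@R(c))
E
```

```text
corner far-right(-y) [ 611.6 -301.4   64.2] 1.7
corner far-left(+y) [628.6 -98.8  62.3] 0.6
keeper -y [ 447.8 -288.3   62.5] 4.5
keeper +y [465.5 -85.6  63.2] 4.3
c body end -y near-bottom [ 514.6 -242.    67.5] 6.7
c label ctr [ 530.5 -213.8   70.8] 1.9
lid c1 [601.1 288.9   5. ]
c2 [634.3 129.6   5. ]
c3 [484.9  98.5   5. ]
c4 [455.3 255.6   5. ]
rib l [541.3 231.4  38. ]
rib r [558.7 154.1  38. ]
[ 541.8 -137.3   70. ] [ 528.4 -251.2   70. ]
cam in tool [  79.50953237    0.82586889 -142.40887327] [[-4.58459437e-04  9.49591423e-01  3.13489902e-01]
 [ 9.99999552e-01  1.75716634e-04  9.30174212e-04]
 [ 8.28200063e-04  3.13490188e-01 -9.49591078e-01]]
```

The crop confirms it: bottle_c is the amber bottle on top of the other two, cap at +y, and the free lane is the middle one. Next I move the wrist over the lid, then over the box, to measure both up close.

Call:
apply_moves(
  increments=[
    {"tx": 0.378,"ty": -0.435,"tz": 0.03,"rz": -12.6},
    {"tx": 0.378,"ty": -0.435,"tz": 0.03,"rz": -12.6},
    {"tx": 0.378,"ty": -0.435,"tz": 0.03,"rz": -12.6},
    {"tx": 0.378,"ty": -0.435,"tz": 0.03,"rz": -12.6},
    {"tx": 0.378,"ty": -0.435,"tz": 0.03,"rz": -12.6},
    {"tx": 0.378,"ty": -0.435,"tz": 0.03,"rz": -12.6},
    {"tx": 0.378,"ty": -0.435,"tz": 0.03,"rz": -12.6},
    {"tx": 0.378,"ty": -0.435,"tz": 0.03,"rz": -12.6},
    {"tx": 0.378,"ty": -0.435,"tz": 0.03,"rz": -12.6},
    {"tx": 0.378,"ty": -0.435,"tz": 0.03,"rz": -12.6},
    {"tx": 0.378,"ty": -0.435,"tz": 0.03,"rz": -12.6},
    {"tx": 0.378,"ty": -0.435,"tz": 0.03,"rz": -12.6},
  ],
)

```text
$.increments[0]: bad value
```

Call:
apply_moves(
  increments=[
    {"tx": 0.378,"ty": -0.435,"tz": 0.03,"rx": 0,"ry": 0,"rz": -12.6,"claw": 0.085},
    {"tx": 0.378,"ty": -0.435,"tz": 0.03,"rx": 0,"ry": 0,"rz": -12.6,"claw": 0.085},
    {"tx": 0.378,"ty": -0.435,"tz": 0.03,"rx": 0,"ry": 0,"rz": -12.6,"claw": 0.085},
    {"tx": 0.378,"ty": -0.435,"tz": 0.03,"rx": 0,"ry": 0,"rz": -12.6,"claw": 0.085},
    {"tx": 0.378,"ty": -0.435,"tz": 0.03,"rx": 0,"ry": 0,"rz": -12.6,"claw": 0.085},
    {"tx": 0.378,"ty": -0.435,"tz": 0.03,"rx": 0,"ry": 0,"rz": -12.6,"claw": 0.085},
    {"tx": 0.378,"ty": -0.435,"tz": 0.03,"rx": 0,"ry": 0,"rz": -12.6,"claw": 0.085},
    {"tx": 0.378,"ty": -0.435,"tz": 0.03,"rx": 0,"ry": 0,"rz": -12.6,"claw": 0.085},
    {"tx": 0.378,"ty": -0.435,"tz": 0.03,"rx": 0,"ry": 0,"rz": -12.6,"claw": 0.085},
    {"tx": 0.378,"ty": -0.435,"tz": 0.03,"rx": 0,"ry": 0,"rz": -12.6,"claw": 0.085},
    {"tx": 0.378,"ty": -0.435,"tz": 0.03,"rx": 0,"ry": 0,"rz": -12.6,"claw": 0.085},
    {"tx": 0.378,"ty": -0.435,"tz": 0.03,"rx": 0,"ry": 0,"rz": -12.6,"claw": 0.085},
  ],
)

```text
clock: 1.3
eef_pos: [548.2, 188.1, 261.5]
tool_rot: [3.14, 0.003, 1.776]
force: [-0.4, 0.6, 0.3]
width: 85.1
```

```bash
python3 - <<'E'
from h import *
import pickle
c=calibration('wrist'); im=get_image('wrist'); save('w_lid',im); pickle.dump(c,open('w_lid.pkl','wb'))
E
```

Call:
apply_moves(
  increments=[
    {"tx": -0.008,"ty": -0.382,"tz": 0.0,"rx": 0,"ry": 0,"rz": -3.7,"claw": 0.085},
    {"tx": -0.008,"ty": -0.382,"tz": 0.0,"rx": 0,"ry": 0,"rz": -3.7,"claw": 0.085},
    {"tx": -0.008,"ty": -0.382,"tz": 0.0,"rx": 0,"ry": 0,"rz": -3.7,"claw": 0.085},
    {"tx": -0.008,"ty": -0.382,"tz": 0.0,"rx": 0,"ry": 0,"rz": -3.7,"claw": 0.085},
    {"tx": -0.008,"ty": -0.382,"tz": 0.0,"rx": 0,"ry": 0,"rz": -3.7,"claw": 0.085},
    {"tx": -0.008,"ty": -0.382,"tz": 0.0,"rx": 0,"ry": 0,"rz": -3.7,"claw": 0.085},
    {"tx": -0.008,"ty": -0.382,"tz": 0.0,"rx": 0,"ry": 0,"rz": -3.7,"claw": 0.085},
    {"tx": -0.008,"ty": -0.382,"tz": 0.0,"rx": 0,"ry": 0,"rz": -3.7,"claw": 0.085},
    {"tx": -0.008,"ty": -0.382,"tz": 0.0,"rx": 0,"ry": 0,"rz": -3.7,"claw": 0.085},
    {"tx": -0.008,"ty": -0.382,"tz": 0.0,"rx": 0,"ry": 0,"rz": -3.7,"claw": 0.085},
  ],
)

```text
clock: 2.35
eef_pos: [537.2, -188.9, 260.9]
tool_rot: [-3.141, -0.001, 1.457]
force: [0.6, -0.1, 0.1]
width: 85.0
```

```bash
python3 - <<'E'
from h import *
import pickle
print(read_state()['eef_pos'],read_state()['tool_rot'])
c=calibration('wrist'); im=get_image('wrist'); save('w_box',im); pickle.dump(c,open('w_box.pkl','wb'))
a=cv2.imread('pics/w_lid.png');b=cv2.imread('pics/w_box.png')
cv2.imwrite('pics/w2.png',cv2.convertScaleAbs(np.vstack([a[60:360],b[60:360]]),alpha=1.5))
E
```

```text
[ 537.17446388 -188.9489311   260.85993214] [-3.14061389e+00 -8.73419297e-04  1.45676093e+00]
```

View pics/w2.png

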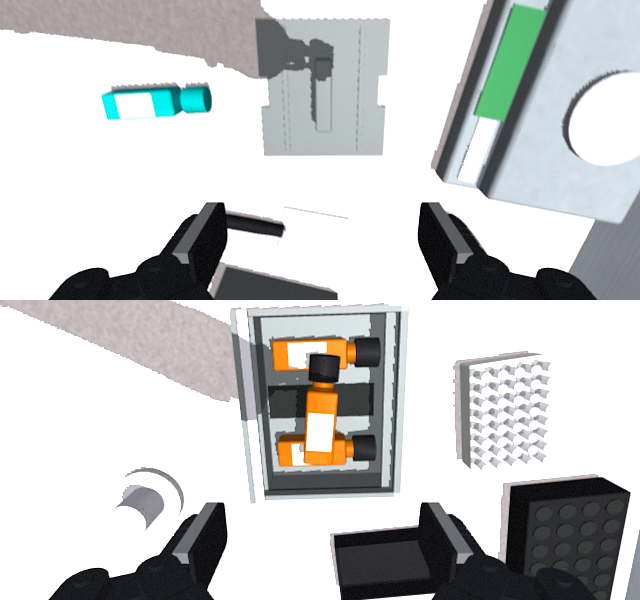

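Top half: the lid is at about (322,87), with its rib running from (323,48) to (323,131). Bottom half: the box lies with its keeper on the left, lane 0 free, and bottle_c on top at about (321,410). I'll enlarge the box once to read exact edges and compute the poses.

```bash
python3 - <<'E'
from h import *
a=cv2.imread('pics/w_lid.png');b=cv2.imread('pics/w_box.png')
o=np.zeros((600,800,3),np.uint8)
A=cv2.resize(b[60:275,222:415],None,fx=2.75,fy=2.75,interpolation=cv2.INTER_CUBIC)[:590,:530]; o[:A.shape[0],:A.shape[1]]=A
B=cv2.resize(a[72:222,250:396],None,fx=1.8,fy=1.8,interpolation=cv2.INTER_CUBIC)[:,:262]; o[:B.shape[0],534:534+B.shape[1]]=B
C=cv2.resize(a[100:200,290:355],None,fx=3.2,fy=3.2,interpolation=cv2.INTER_CUBIC); o[275:595,560:560+208]=C
cv2.imwrite('pics/crop2.png',cv2.convertScaleAbs(o,alpha=1.2))
E
```

```text
(no output)
```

View pics/crop2.png

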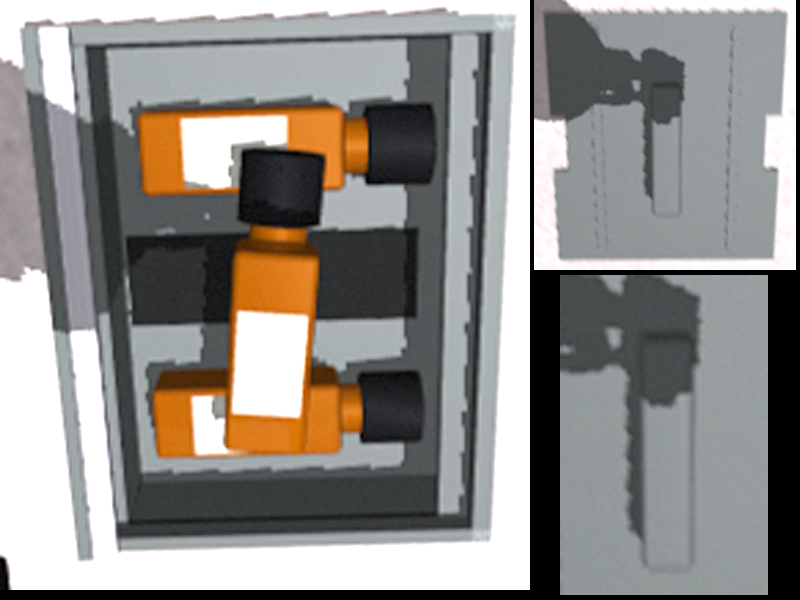

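```bash
python3 - <<'E'
from h import *
import pickle
cb,cl=[pickle.load(open(f'w_{n}.pkl','rb')) for n in('box','lid')]
ct,cs=calibration('top'),calibration('scene')
B=lambda x,y:(222+(x+.5)/2.75-.5,60+(y+.5)/2.75-.5); L=lambda x,y:(250+(x-534)/1.8,72+y/1.8); C=lambda x,y:(290+(x-560)/3.2,100+(y-275)/3.2)
T=lambda x,y:(350+x/4.2,155+y/4.2); S=lambda x,y:(210+(x-400)/2.95,215+y/2.95)
deg=lambda v:np.degrees(np.arctan2(v[1],v[0]))
P=lambda x,y,z:plane(cb,*B(x,y),z)
f1,f2,k1,k2=P(515,15,62),P(488,540,62),P(38,25,67),P(82,558,67)
i1,i2=P(72,25,67),P(116,548,67)
for n,v in zip('f1 f2 k1 k2 i1 i2'.split(),[f1,f2,k1,k2,i1,i2]): print(n,np.round(v,1))
print('width far',np.linalg.norm(f1-f2),'keeper',np.linalg.norm(k1-k2),'yaws',deg(f1-f2)-90,deg(k1-k2)-90,deg(i1-i2)-90)
yaw=np.radians(deg(f1-f2)-90); ex=np.array([np.cos(yaw),np.sin(yaw)]); 
mf,mk,mi=(f1+f2)[:2]/2,(k1+k2)[:2]/2,(i1+i2)[:2]/2
print('len far-keep',(mf-mk)@ex,(mf-mi)@ex,'ctr',mf-78*ex,mk+90*ex,mi+74*ex)
cap,tl,tr=P(283,150,70),P(228,447,70),P(306,450,70); s1,s2=P(234,250,70),P(317,250,70)
print('cap',cap,'tail',(tl+tr)/2,'dir',deg(cap-(tl+tr)/2),deg((s1+s2)/2-(tl+tr)/2),'len',np.linalg.norm(cap-(tl+tr)/2),'w',np.linalg.norm(tl-tr),np.linalg.norm(s1-s2))
for n,bb,tt in [('tail mid',B(267,449),T(280,195)),('label c',B(268,363),T(232,181))]:
    print('tri',n,*[np.round(v,1) for v in tri(cb,bb,ct,tt)])
print('tri scene label',tri(cb,B(268,363),cs,S(578,140)))
lc=[plane(cl,*L(*p),5) for p in [(543,12),(789,12),(774,258),(560,257)]]
print('lid ctr',np.mean(lc,0),[np.round(np.linalg.norm(lc[i]-lc[i-1]),1) for i in range(4)],deg(lc[1]-lc[0]),deg(lc[2]-lc[3]),deg(lc[0]-lc[3])-90,deg(lc[1]-lc[2])-90)
rb=[plane(cl,*C(*p),38) for p in [(643,335),(692,335),(692,568),(643,568)]]
print('rib',np.mean(rb,0),[np.round(np.linalg.norm(rb[i]-rb[i-1]),1) for i in range(4)],deg(rb[0]-rb[3])-90)
# rib height from top view
Lt=lambda x,y:(230+x/3.2,160+(y-357)/3.2)
print('tri rib -y end',tri(cl,C(667,568),ct,Lt(162,465)))
print('tri box f1,f2',tri(cb,B(515,15),ct,T(60,47)),tri(cb,B(488,540),ct,T(350,65)))
E
```

```text
f1 [631.  -98.4  62. ]
f2 [ 613.2 -299.5   62. ]
k1 [468.4 -83.1  67. ]
k2 [ 446.5 -286.2   67. ]
i1 [479.9 -84.4  67. ]
i2 [ 461.1 -283.2   67. ]
width far 201.93772815984477 keeper 204.26576144362645 yaws -5.064384668129023 -6.155538247606131 -5.39425274587316
len far-keep 165.2354020809666 152.28468981554266 ctr [ 544.37573261 -192.0475687 ] [ 547.10213197 -192.60086231] [ 544.23879499 -190.36774366]
cap [ 546.66261175 -133.55754622   70.        ] tail [ 527.78627791 -245.37822525   70.        ] dir 80.41829183905607 80.99169904741332 len 113.4027347011563 w 30.432467574187687 30.155035301932767
tri tail mid [ 524.3 -255.1   42.3] 4.9
tri label c [ 531.7 -217.8   49.6] 1.7
tri scene label (array([ 531.26126614, -211.57533337,   69.22607005]), np.float64(2.194797258188649))
lid ctr [549.64146719 195.39759783   5.        ] [np.float64(163.4), np.float64(152.9), np.float64(164.1), np.float64(151.4)] 11.723315159075842 11.453119666462303 12.302190750454429 11.781068031408651
rib [549.40384837 195.8050502   38.        ] [np.float64(81.2), np.float64(16.3), np.float64(81.2), np.float64(17.5)] 11.385187089490458
tri rib -y end (array([556.82516409, 153.07081354,  27.4200846 ]), np.float64(2.8682349665996916))
tri box f1,f2 (array([627.34049238, -98.31926344,  72.64770478]), np.float64(2.1788628717240752)) (array([ 614.16593264, -305.13450263,   51.83844089]), np.float64(1.8224927538245983))
```

Measured values agree: box centre about (545,-192) with yaw about -5.2°, bottle_c axis 80.7° and centre (537,-189.5). Its label height from the scene and wrist cameras is 69 mm, against 70 in the text. The lid is at (549.5,195.6) with yaw 11.7°. I'll descend on bottle_c.

Call:
apply_moves(
  increments=[
    {"tx": -0.002,"ty": -0.0085,"tz": -0.05,"rx": 0,"ry": 0,"rz": -0.55,"claw": 0.06},
    {"tx": -0.002,"ty": -0.0085,"tz": -0.1,"rx": 0,"ry": 0,"rz": -0.55,"claw": 0.06},
    {"tx": -0.002,"ty": -0.0085,"tz": -0.14,"rx": 0,"ry": 0,"rz": -0.55,"claw": 0.06},
    {"tx": -0.002,"ty": -0.0085,"tz": -0.16,"rx": 0,"ry": 0,"rz": -0.55,"claw": 0.06},
    {"tx": -0.002,"ty": -0.0085,"tz": -0.18,"rx": 0,"ry": 0,"rz": -0.55,"claw": 0.06},
    {"tx": -0.002,"ty": -0.0085,"tz": -0.195,"rx": 0,"ry": 0,"rz": -0.55,"claw": 0.06},
    {"tx": -0.002,"ty": -0.0085,"tz": -0.207,"rx": 0,"ry": 0,"rz": -0.55,"claw": 0.06},
    {"tx": -0.002,"ty": -0.0085,"tz": -0.215,"rx": 0,"ry": 0,"rz": -0.55,"claw": 0.06},
    {"tx": -0.002,"ty": -0.0085,"tz": -0.219,"rx": 0,"ry": 0,"rz": -0.55,"claw": 0.06},
    {"tx": -0.002,"ty": -0.0085,"tz": -0.219,"rx": 0,"ry": 0,"rz": -0.55,"claw": 0.05},
    {"tx": -0.002,"ty": -0.0085,"tz": -0.219,"rx": 0,"ry": 0,"rz": -0.55,"claw": 0.042},
    {"tx": -0.002,"ty": -0.0085,"tz": -0.219,"rx": 0,"ry": 0,"rz": -0.55,"claw": 0.038},
  ],
)

```text
clock: 3.6
eef_pos: [536.0, -197.7, 43.0]
tool_rot: [3.14, 0.0, 1.41]
force: [0.2, -0.9, -0.6]
width: 38.1
```

Call:
apply_moves(
  increments=[
    {"tx": 0,"ty": 0,"tz": 0,"rx": 0,"ry": 0,"rz": 0,"claw": 0.036},
    {"tx": 0,"ty": 0,"tz": 0,"rx": 0,"ry": 0,"rz": 0,"claw": 0.034},
    {"tx": 0,"ty": 0,"tz": 0,"rx": 0,"ry": 0,"rz": 0,"claw": 0.033},
    {"tx": 0,"ty": 0,"tz": 0,"rx": 0,"ry": 0,"rz": 0,"claw": 0.0325},
    {"tx": 0,"ty": 0,"tz": 0,"rx": 0,"ry": 0,"rz": 0,"claw": 0.032},
    {"tx": 0,"ty": 0,"tz": 0,"rx": 0,"ry": 0,"rz": 0,"claw": 0.0315},
    {"tx": 0,"ty": 0,"tz": 0,"rx": 0,"ry": 0,"rz": 0,"claw": 0.0315},
  ],
)

```text
clock: 4.3
eef_pos: [535.4, -197.4, 42.4]
tool_rot: [-3.141, -0.0, 1.41]
force: [-0.8, -0.2, 2.1]
width: 31.6
```

Call:
apply_moves(
  increments=[
    {"tx": 0,"ty": 0,"tz": 0,"rx": 0,"ry": 0,"rz": 0,"claw": 0.031},
    {"tx": 0,"ty": 0,"tz": 0,"rx": 0,"ry": 0,"rz": 0,"claw": 0.0305},
    {"tx": 0,"ty": 0,"tz": 0,"rx": 0,"ry": 0,"rz": 0,"claw": 0.0305},
  ],
)

```text
clock: 4.6
eef_pos: [535.4, -197.5, 42.5]
tool_rot: [-3.141, -0.0, 1.41]
force: [-2.8, 0.5, 5.5]
width: 31.5
```

Call:
apply_moves(
  increments=[
    {"tx": 0,"ty": 0,"tz": 0.004,"rx": 0,"ry": 0,"rz": 0,"claw": 0.0305},
    {"tx": 0,"ty": 0,"tz": 0.01,"rx": 0,"ry": 0,"rz": 0,"claw": 0.0305},
    {"tx": 0,"ty": 0,"tz": 0.016,"rx": 0,"ry": 0,"rz": 0,"claw": 0.0305},
    {"tx": 0,"ty": 0,"tz": 0.016,"rx": 0,"ry": 0,"rz": 0,"claw": 0.0305},
  ],
)

```text
clock: 5.0
eef_pos: [536.4, -197.7, 59.2]
tool_rot: [3.14, 0.0, 1.411]
force: [-0.0, 0.4, -1.6]
width: 31.5
```

```bash
python3 - <<'E'
from h import *
print(read_state()['force'],read_state()['torque'],read_state()['width'])
for i,n in enumerate(['wrist','top']): save(n+'_lift',get_image(n))
w=cv2.imread('pics/wrist_lift.png');t=cv2.imread('pics/top_lift.png');s=cv2.imread('pics/top0.png')
o=np.zeros((600,640,3),np.uint8);o[:400]=w
cv2.imwrite('pics/lift.png',w)
m=lambda i:cv2.moments(cv2.inRange(cv2.cvtColor(i,cv2.COLOR_BGR2HSV)[155:240,350:445],(3,120,60),(20,255,255)),True)['m00']
print(m(t),m(s))
E
```

```text
[-0.00850175  0.43834555 -1.63240269] [-0.00866663  0.02070042 -0.00692515] 31.548999629172776
62.0 365.0
```

View pics/lift.png

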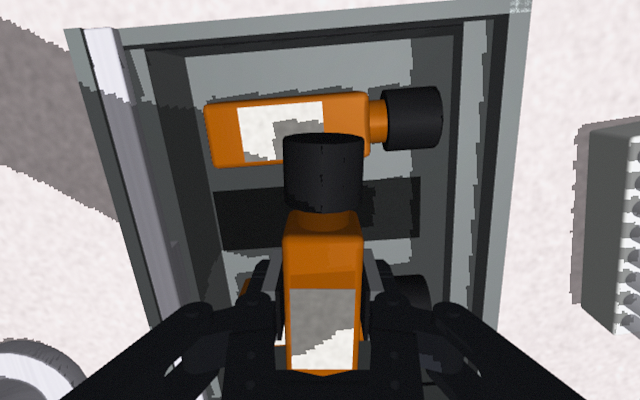

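Bottle_c is lifted and held firmly: the wrist reads its weight at -1.6 N. Its cap is at about (322,170) in the wrist image, and the two other bottles have stayed in place. Next I raise it and turn it to the lane direction.

Call:
apply_moves(
  increments=[
    {"tx": 0,"ty": 0,"tz": 0.04,"rx": 0,"ry": 0,"rz": 0,"claw": 0.0305},
    {"tx": -0.002,"ty": 0.004,"tz": 0.07,"rx": 0,"ry": 0,"rz": -1.5,"claw": 0.0305},
    {"tx": -0.0035,"ty": 0.0067,"tz": 0.08,"rx": 0,"ry": 0,"rz": -3.0,"claw": 0.0305},
    {"tx": -0.0035,"ty": 0.0067,"tz": 0.08,"rx": 0,"ry": 0,"rz": -4.6,"claw": 0.0305},
    {"tx": -0.0035,"ty": 0.0067,"tz": 0.08,"rx": 0,"ry": 0,"rz": -6.2,"claw": 0.0305},
    {"tx": -0.0035,"ty": 0.0067,"tz": 0.08,"rx": 0,"ry": 0,"rz": -7.8,"claw": 0.0305},
    {"tx": -0.0035,"ty": 0.0067,"tz": 0.08,"rx": 0,"ry": 0,"rz": -9.4,"claw": 0.0305},
    {"tx": -0.0035,"ty": 0.0067,"tz": 0.08,"rx": 0,"ry": 0,"rz": -11.0,"claw": 0.0305},
    {"tx": -0.0035,"ty": 0.0067,"tz": 0.08,"rx": 0,"ry": 0,"rz": -12.6,"claw": 0.0305},
    {"tx": -0.0035,"ty": 0.0067,"tz": 0.08,"rx": 0,"ry": 0,"rz": -14.2,"claw": 0.0305},
    {"tx": -0.0035,"ty": 0.0067,"tz": 0.08,"rx": 0,"ry": 0,"rz": -15.8,"claw": 0.0305},
    {"tx": -0.0035,"ty": 0.0067,"tz": 0.08,"rx": 0,"ry": 0,"rz": -17.2,"claw": 0.0305},
  ],
)

```text
clock: 6.3
eef_pos: [532.0, -190.4, 138.0]
tool_rot: [-3.141, 0.0, -0.096]
force: [0.2, 0.5, -0.7]
width: 31.4
```

```bash
python3 - <<'E'
from h import *
import pickle
st=read_state(); print(st['clock'],st['eef_pos'],st['tool_rot'],st['force'],st['width'])
c=calibration('wrist'); im=get_image('wrist'); save('hov',im); pickle.dump(c,open('hov.pkl','wb'))
cv2.imwrite('pics/hov2.png',cv2.convertScaleAbs(im[:,:,::-1],alpha=1.3))
# liner from w_box
cb=pickle.load(open('w_box.pkl','rb'));B=lambda x,y:(222+(x+.5)/2.75-.5,60+(y+.5)/2.75-.5)
q=[plane(cb,*B(*p),7) for p in [(128,237),(417,228),(415,315),(133,323)]]
yw=np.radians(-5.2);Rb=np.array([[np.cos(yw),-np.sin(yw)],[np.sin(yw),np.cos(yw)]])
for p in q: print('liner box', np.round(Rb.T@(p[:2]-[545,-192]),1))
for n,p in [('a cap',(433,145)),('a tail',(141,152)),('b tail',(155,418)),('b cap',(423,407))]:
    print(n,np.round(Rb.T@(plane(cb,*B(*p),34)[:2]-[545,-192]),1))
E
```

```text
6.3 [ 531.97973782 -190.42026411  137.99560169] [-3.14137115e+00  4.25373582e-04 -9.56753506e-02] [ 0.24383151  0.46196915 -0.66972096] 31.404803013512034
liner box [-70.9  18.7]
liner box [53.2 19.7]
liner box [ 53.3 -18.7]
liner box [-71.6 -19.5]
a cap [54.7 56.1]
a tail [-58.9  56.2]
b tail [-60.6 -54.5]
b cap [ 53.7 -52.1]
```

View pics/hov2.png

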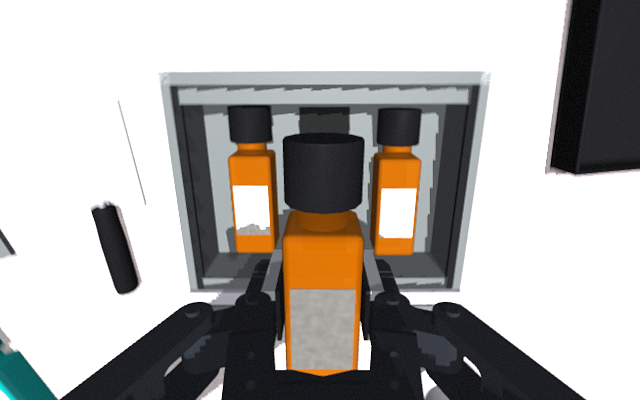

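The bottle hangs aligned with the lane, between bottles a at (253,180) and b at (397,180), and the lane below is clear. I'll lower it now.

Call:
apply_moves(
  increments=[
    {"tx": 0,"ty": 0,"tz": -0.03,"rx": 0,"ry": 0,"rz": 0,"claw": 0.0305},
    {"tx": 0,"ty": 0,"tz": -0.06,"rx": 0,"ry": 0,"rz": 0,"claw": 0.0305},
    {"tx": 0,"ty": 0,"tz": -0.085,"rx": 0,"ry": 0,"rz": 0,"claw": 0.0305},
    {"tx": 0,"ty": 0,"tz": -0.1,"rx": 0,"ry": 0,"rz": 0,"claw": 0.0305},
    {"tx": 0,"ty": 0,"tz": -0.11,"rx": 0,"ry": 0,"rz": 0,"claw": 0.0305},
    {"tx": 0,"ty": 0,"tz": -0.117,"rx": 0,"ry": 0,"rz": 0,"claw": 0.0305},
    {"tx": 0,"ty": 0,"tz": -0.122,"rx": 0,"ry": 0,"rz": 0,"claw": 0.0305},
    {"tx": 0,"ty": 0,"tz": -0.124,"rx": 0,"ry": 0,"rz": 0,"claw": 0.0305},
    {"tx": 0,"ty": 0,"tz": -0.125,"rx": 0,"ry": 0,"rz": 0,"claw": 0.0305},
    {"tx": 0,"ty": 0,"tz": -0.125,"rx": 0,"ry": 0,"rz": 0,"claw": 0.0305},
  ],
)

```text
clock: 7.35
eef_pos: [532.4, -190.9, 13.7]
tool_rot: [3.141, -0.001, -0.091]
force: [0.5, 0.0, -0.8]
width: 31.3
```

Call:
apply_moves(
  increments=[
    {"tx": 0,"ty": 0,"tz": -0.001,"rx": 0,"ry": 0,"rz": 0,"claw": 0.0305},
    {"tx": 0,"ty": 0,"tz": -0.002,"rx": 0,"ry": 0,"rz": 0,"claw": 0.0305},
    {"tx": 0,"ty": 0,"tz": -0.002,"rx": 0,"ry": 0,"rz": 0,"claw": 0.0305},
  ],
)

```text
clock: 7.65
eef_pos: [532.1, -190.7, 11.3]
tool_rot: [-3.142, -0.0, -0.091]
force: [0.2, -0.0, -1.1]
width: 31.3
```

Call:
apply_moves(
  increments=[
    {"tx": 0,"ty": 0,"tz": -0.0005,"rx": 0,"ry": 0,"rz": 0,"claw": 0.0305},
    {"tx": 0,"ty": 0,"tz": -0.001,"rx": 0,"ry": 0,"rz": 0,"claw": 0.0305},
    {"tx": 0,"ty": 0,"tz": -0.001,"rx": 0,"ry": 0,"rz": 0,"claw": 0.0305},
  ],
)

```text
clock: 7.95
eef_pos: [532.1, -190.8, 10.5]
tool_rot: [-3.141, -0.0, -0.091]
force: [0.2, 1.1, 1.8]
width: 30.9
```

Contact with the floor: the force went from -1.1 to +1.8 N. I'll release and lift.

Call:
apply_moves(
  increments=[
    {"tx": 0,"ty": 0,"tz": 0,"rx": 0,"ry": 0,"rz": 0,"claw": 0.034},
    {"tx": 0,"ty": 0,"tz": 0,"rx": 0,"ry": 0,"rz": 0,"claw": 0.038},
    {"tx": 0,"ty": 0,"tz": 0,"rx": 0,"ry": 0,"rz": 0,"claw": 0.042},
    {"tx": 0,"ty": 0,"tz": 0,"rx": 0,"ry": 0,"rz": 0,"claw": 0.042},
    {"tx": 0,"ty": 0,"tz": 0,"rx": 0,"ry": 0,"rz": 0,"claw": 0.042},
    {"tx": 0,"ty": 0,"tz": 0.02,"rx": 0,"ry": 0,"rz": 0,"claw": 0.042},
    {"tx": 0,"ty": 0,"tz": 0.05,"rx": 0,"ry": 0,"rz": 0,"claw": 0.042},
    {"tx": 0,"ty": 0,"tz": 0.1,"rx": 0,"ry": 0,"rz": 0,"claw": 0.042},
    {"tx": 0,"ty": 0,"tz": 0.15,"rx": 0,"ry": 0,"rz": 0,"claw": 0.06},
    {"tx": 0,"ty": 0,"tz": 0.2,"rx": 0,"ry": 0,"rz": 0,"claw": 0.06},
    {"tx": 0,"ty": 0,"tz": 0.23,"rx": 0,"ry": 0,"rz": 0,"claw": 0.06},
    {"tx": 0,"ty": 0,"tz": 0.23,"rx": 0,"ry": 0,"rz": 0,"claw": 0.06},
  ],
)

```text
clock: 9.15
eef_pos: [534.2, -192.5, 244.8]
tool_rot: [3.139, -0.008, -0.091]
force: [0.2, 0.5, 0.2]
width: 59.9
```

```bash
python3 - <<'E'
from h import *
import pickle
st=read_state(); print(st['clock'],st['eef_pos'],st['tool_rot'],st['force'],st['width'])
c=calibration('wrist'); im=get_image('wrist'); save('placed',im); pickle.dump(c,open('placed.pkl','wb'))
p=[np.array(proj(c,[545,-192,40]))]; print(p)
x0,y0=int(p[0][0])-130,int(p[0][1])-110
x0,y0=max(x0,0),max(y0,0);print(x0,y0)
cv2.imwrite('pics/placed2.png',cv2.resize(cv2.convertScaleAbs(im[y0:y0+220,x0:x0+260,::-1],alpha=1.15),None,fx=2.7,fy=2.7,interpolation=cv2.INTER_CUBIC))
E
```

```text
9.15 [ 534.15004455 -192.51983074  244.84414189] [ 3.1394131  -0.00829454 -0.09065666] [0.2437853  0.50204963 0.1602813 ] 59.85835078569864
[array([320.72175587, 159.60802492])]
190 49
```

View pics/placed2.png

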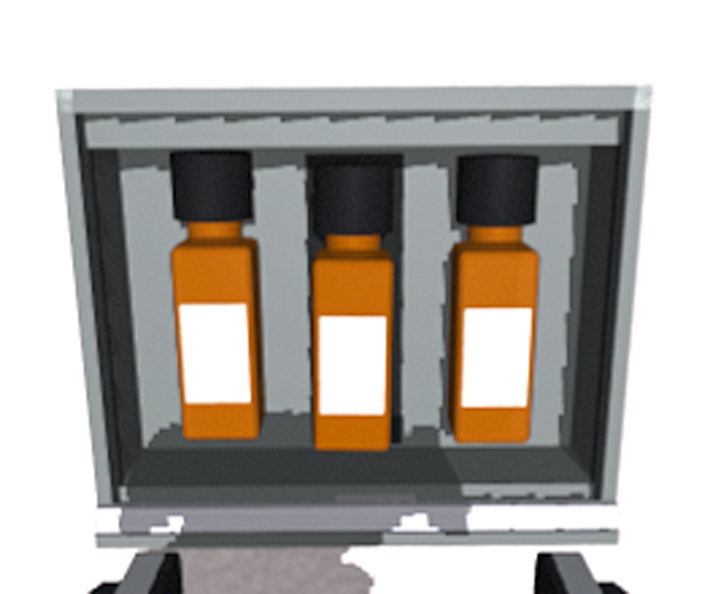

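All three bottles lie flat side by side, with bottle_c in the middle lane at crop (352,340). From this image I'll refine the box pose and work out the lid grasp.

```bash
python3 - <<'E'
from h import *
import pickle
c=pickle.load(open('placed.pkl','rb')); hv=pickle.load(open('hov.pkl','rb'))
Q=lambda x,y:(190+(x+.5)/2.7-.5,49+(y+.5)/2.7-.5)
deg=lambda v:np.degrees(np.arctan2(v[1],v[0]))
P=lambda x,y,z:plane(c,*Q(x,y),z)
f1,f2=P(57,90,62),P(652,86,62); i1,i2=P(97,502,67),P(617,502,67); o1,o2=P(97,533,67),P(619,530,67)
for a,b in [(f1,f2),(i1,i2),(o1,o2)]: print(np.round(a,1),np.round(b,1),np.linalg.norm(a-b),deg(a-b)-90)
yw=np.radians(-5.2);ex=np.array([np.cos(yw),np.sin(yw)])
print('ctr',(f1+f2)[:2]/2-78*ex,(i1+i2)[:2]/2+74*ex,(o1+o2)[:2]/2+90*ex)
h1,h2=plane(hv,160,73,62),plane(hv,490,72,62); print('hov far',h1,h2,deg(h1-h2)-90,np.linalg.norm(h1-h2),'ctr',(h1+h2)[:2]/2-78*ex)
Rb=np.array([[ex[0],-ex[1]],[ex[1],ex[0]]])
for n,p,z in [('c tail',(352,447),35),('c cap',(355,162),38),('inner far top',(350,115),62)]: print(n,np.round(Rb.T@(P(*p,z)[:2]-[545,-192]),1))
E
```

```text
[630.5 -98.8  62. ] [ 613.4 -300.1   62. ] 202.06975677425862 -4.855925151973665
[480.7 -86.7  67. ] [ 462.2 -286.4   67. ] 200.63042190423445 -5.293786876945276
[467.7 -84.3  67. ] [ 450.2 -287.2   67. ] 203.6371895295677 -4.937020799412508
ctr [ 544.24421185 -192.35895343] [ 545.15627546 -193.24944636] [ 548.56763355 -193.88825752]
hov far [ 631.08806894 -100.12718858   62.        ] [ 612.33446335 -300.40420899   62.        ] -5.3494824623085435 201.15313228321082 ctr [ 544.03228305 -193.19635753]
c tail [-63.2   0.9]
c cap [51.7 -0.5]
inner far top [68.5  1.1]
```

Bottle_c is done. Refined box centre is (544.7,-192.8) with yaw -5.1°. Next is the lid.

Call:
apply_moves(
  increments=[
    {"tx": 0.0,"ty": 0.03,"tz": 0,"rx": 0,"ry": 0,"rz": 1.7,"claw": 0.05},
    {"tx": 0.005,"ty": 0.07,"tz": 0,"rx": 0,"ry": 0,"rz": 3.4,"claw": 0.05},
    {"tx": 0.01,"ty": 0.11,"tz": 0,"rx": 0,"ry": 0,"rz": 5.1,"claw": 0.05},
    {"tx": 0.015,"ty": 0.15,"tz": 0,"rx": 0,"ry": 0,"rz": 6.8,"claw": 0.05},
    {"tx": 0.0174,"ty": 0.19,"tz": 0,"rx": 0,"ry": 0,"rz": 8.5,"claw": 0.05},
    {"tx": 0.0174,"ty": 0.23,"tz": 0,"rx": 0,"ry": 0,"rz": 10.2,"claw": 0.05},
    {"tx": 0.0174,"ty": 0.27,"tz": 0,"rx": 0,"ry": 0,"rz": 11.9,"claw": 0.05},
    {"tx": 0.0174,"ty": 0.305,"tz": 0,"rx": 0,"ry": 0,"rz": 13.6,"claw": 0.05},
    {"tx": 0.0174,"ty": 0.335,"tz": 0,"rx": 0,"ry": 0,"rz": 15.3,"claw": 0.05},
    {"tx": 0.0174,"ty": 0.36,"tz": -0.02,"rx": 0,"ry": 0,"rz": 17.0,"claw": 0.05},
    {"tx": 0.0174,"ty": 0.38,"tz": -0.05,"rx": 0,"ry": 0,"rz": 18.7,"claw": 0.05},
    {"tx": 0.0174,"ty": 0.3864,"tz": -0.08,"rx": 0,"ry": 0,"rz": 20.4,"claw": 0.05},
  ],
)

```text
clock: 10.4
eef_pos: [547.9, 199.2, 157.8]
tool_rot: [-3.139, -0.002, 1.7]
force: [0.6, -0.6, -0.0]
width: 49.8
```

Call:
apply_moves(
  increments=[
    {"tx": 0,"ty": 0,"tz": -0.04,"rx": 0,"ry": 0,"rz": 1.0,"claw": 0.05},
    {"tx": 0,"ty": 0,"tz": -0.08,"rx": 0,"ry": 0,"rz": 1.0,"claw": 0.05},
    {"tx": 0,"ty": 0,"tz": -0.105,"rx": 0,"ry": 0,"rz": 1.0,"claw": 0.05},
    {"tx": 0,"ty": 0,"tz": -0.12,"rx": 0,"ry": 0,"rz": 1.0,"claw": 0.05},
    {"tx": 0,"ty": 0,"tz": -0.132,"rx": 0,"ry": 0,"rz": 1.0,"claw": 0.05},
    {"tx": 0,"ty": 0,"tz": -0.14,"rx": 0,"ry": 0,"rz": 1.0,"claw": 0.05},
    {"tx": 0,"ty": 0,"tz": -0.146,"rx": 0,"ry": 0,"rz": 1.0,"claw": 0.05},
    {"tx": 0,"ty": 0,"tz": -0.15,"rx": 0,"ry": 0,"rz": 1.0,"claw": 0.05},
    {"tx": 0,"ty": 0,"tz": -0.151,"rx": 0,"ry": 0,"rz": 1.0,"claw": 0.05},
    {"tx": 0,"ty": 0,"tz": -0.151,"rx": 0,"ry": 0,"rz": 1.0,"claw": 0.035},
    {"tx": 0,"ty": 0,"tz": -0.151,"rx": 0,"ry": 0,"rz": 1.0,"claw": 0.028},
    {"tx": 0,"ty": 0,"tz": -0.151,"rx": 0,"ry": 0,"rz": 1.0,"claw": 0.024},
  ],
)

```text
clock: 11.6
eef_pos: [549.7, 195.8, 9.7]
tool_rot: [3.141, -0.0, 1.777]
force: [0.6, -0.0, -0.6]
width: 23.8
```

Call:
apply_moves(
  increments=[
    {"tx": 0,"ty": 0,"tz": 0,"rx": 0,"ry": 0,"rz": 0,"claw": 0.02},
    {"tx": 0,"ty": 0,"tz": 0,"rx": 0,"ry": 0,"rz": 0,"claw": 0.018},
    {"tx": 0,"ty": 0,"tz": 0,"rx": 0,"ry": 0,"rz": 0,"claw": 0.016},
    {"tx": 0,"ty": 0,"tz": 0,"rx": 0,"ry": 0,"rz": 0,"claw": 0.014},
    {"tx": 0,"ty": 0,"tz": 0,"rx": 0,"ry": 0,"rz": 0,"claw": 0.012},
    {"tx": 0,"ty": 0,"tz": 0,"rx": 0,"ry": 0,"rz": 0,"claw": 0.012},
  ],
)

```text
clock: 12.2
eef_pos: [548.7, 195.6, 9.5]
tool_rot: [-3.14, -0.0, 1.777]
force: [-3.7, -1.1, 6.0]
width: 17.6
```

Call:
apply_moves(
  increments=[
    {"tx": 0,"ty": 0,"tz": 0.02,"rx": 0,"ry": 0,"rz": 0,"claw": 0.012},
    {"tx": 0,"ty": 0,"tz": 0.06,"rx": 0,"ry": 0,"rz": 0,"claw": 0.012},
    {"tx": 0,"ty": -0.02,"tz": 0.1,"rx": 0,"ry": 0,"rz": 0,"claw": 0.012},
    {"tx": 0,"ty": -0.06,"tz": 0.12,"rx": 0,"ry": 0,"rz": -0.5,"claw": 0.012},
    {"tx": 0.002,"ty": -0.11,"tz": 0.12,"rx": 0,"ry": 0,"rz": -1.0,"claw": 0.012},
    {"tx": 0.002,"ty": -0.16,"tz": 0.12,"rx": 0,"ry": 0,"rz": -1.5,"claw": 0.012},
    {"tx": 0.002,"ty": -0.21,"tz": 0.12,"rx": 0,"ry": 0,"rz": -2.0,"claw": 0.012},
    {"tx": 0.002,"ty": -0.26,"tz": 0.12,"rx": 0,"ry": 0,"rz": -2.5,"claw": 0.012},
    {"tx": 0.002,"ty": -0.31,"tz": 0.12,"rx": 0,"ry": 0,"rz": -3.0,"claw": 0.012},
    {"tx": 0.0024,"ty": -0.35,"tz": 0.12,"rx": 0,"ry": 0,"rz": -3.38,"claw": 0.012},
    {"tx": 0.0024,"ty": -0.38,"tz": 0.12,"rx": 0,"ry": 0,"rz": -3.38,"claw": 0.012},
    {"tx": 0.0024,"ty": -0.389,"tz": 0.12,"rx": 0,"ry": 0,"rz": -3.38,"claw": 0.012},
  ],
)

```text
clock: 13.4
eef_pos: [551.4, -199.1, 129.3]
tool_rot: [3.14, 0.004, 1.476]
force: [-0.2, -0.5, -2.7]
width: 17.4
```

Call:
apply_moves(
  increments=[
    {"tx": 0,"ty": 0,"tz": 0,"rx": -0.09,"ry": -0.996,"rz": 0,"claw": 0.012},
    {"tx": 0,"ty": 0,"tz": 0,"rx": -0.178,"ry": -1.992,"rz": 0,"claw": 0.012},
    {"tx": 0,"ty": 0,"tz": 0,"rx": -0.178,"ry": -1.992,"rz": 0,"claw": 0.012},
    {"tx": 0,"ty": 0,"tz": 0,"rx": -0.178,"ry": -1.992,"rz": 0,"claw": 0.012},
  ],
)

```text
clock: 13.8
eef_pos: [552.2, -192.8, 129.4]
tool_rot: [2.968, -0.001, 1.482]
force: [0.5, -0.1, -2.8]
width: 17.1
```

```bash
python3 - <<'E'
from h import *
import pickle
st=read_state(); print(st['clock'],st['eef_pos'],st['tool_rot'],st['force'],st['torque'],st['width'])
from scipy.spatial.transform import Rotation as Ro
Rt=Ro.from_euler('xyz',st['tool_rot']).as_matrix(); print(Rt)
c=calibration('wrist'); im=get_image('wrist'); s=get_image('scene')
pickle.dump(c,open('tilt.pkl','wb')); save('tilt',im); save('tilt_s',s)
o=np.zeros((600,640,3),np.uint8); o[:350]=im[:350,:,::-1]; o[350:600,:420]=cv2.resize(s[190:300:,190:375,::-1],(420,250))
cv2.imwrite('pics/tilt2.png',cv2.convertScaleAbs(o,alpha=1.3))
E
```

```text
13.8 [ 552.16867251 -192.77237995  129.36118364] [ 2.96814062e+00 -8.61169453e-04  1.48222037e+00] [ 0.54034782 -0.138816   -2.79748227] [-0.01173176  0.20454192  0.03280996] 17.104625114504845
[[ 8.84601482e-02  9.81120264e-01  1.71982064e-01]
 [ 9.96079345e-01 -8.72808657e-02 -1.44218549e-02]
 [ 8.61169346e-04  1.72583541e-01 -9.84994507e-01]]
```

View pics/tilt2.png

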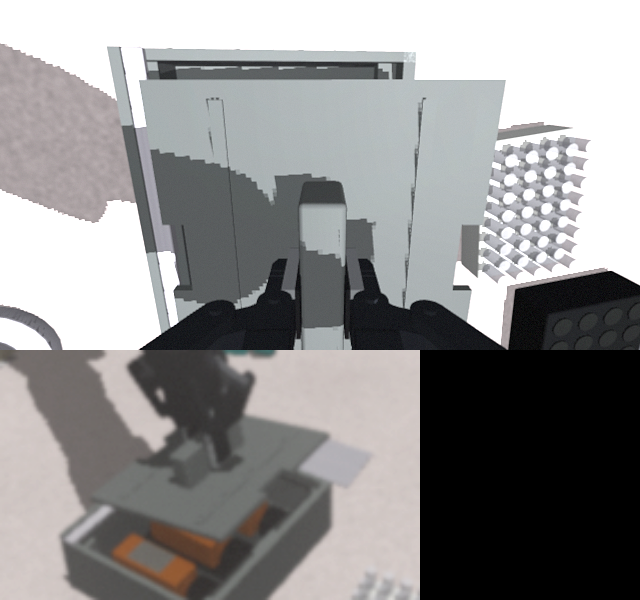

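The lid is held straight and tilted 10° with its near edge low, above the box. Its +y edge is at row 80, so it is centred on the tool within about 1 mm. I'll descend in front of the slot.

Call:
apply_moves(
  increments=[
    {"tx": 0,"ty": 0,"tz": -0.015,"rx": 0,"ry": 0,"rz": 0,"claw": 0.012},
    {"tx": 0,"ty": 0,"tz": -0.03,"rx": 0,"ry": 0,"rz": 0,"claw": 0.012},
    {"tx": 0,"ty": 0,"tz": -0.04,"rx": 0,"ry": 0,"rz": 0,"claw": 0.012},
    {"tx": 0,"ty": 0,"tz": -0.048,"rx": 0,"ry": 0,"rz": 0,"claw": 0.012},
    {"tx": 0,"ty": 0,"tz": -0.053,"rx": 0,"ry": 0,"rz": 0,"claw": 0.012},
    {"tx": 0,"ty": 0,"tz": -0.0547,"rx": 0,"ry": 0,"rz": 0,"claw": 0.012},
    {"tx": 0,"ty": 0,"tz": -0.0547,"rx": 0,"ry": 0,"rz": 0,"claw": 0.012},
    {"tx": 0,"ty": 0,"tz": -0.0547,"rx": 0,"ry": 0,"rz": 0,"claw": 0.012},
  ],
)

```text
clock: 14.7
eef_pos: [552.2, -193.6, 75.0]
tool_rot: [2.966, 0.0, 1.482]
force: [0.3, 0.2, -2.2]
width: 17.2
```

```bash
python3 - <<'E'
from h import *
st=read_state(); print(st['eef_pos'],st['force'],st['torque'])
s=get_image('scene'); t=get_image('top'); w=get_image('wrist')
save('pre_s',s);save('pre_w',w)
o=np.zeros((600,800,3),np.uint8); o[:340,:500]=cv2.resize(s[225:310,215:340,::-1],(500,340),interpolation=cv2.INTER_CUBIC); o[:260,500:]=0
o[340:600,:416]=cv2.resize(w[:,:,::-1],(416,260)); 
cv2.imwrite('pics/pre.png',cv2.convertScaleAbs(o,alpha=1.6))
E
```

```text
[ 552.2004422  -193.5506021    75.03937241] [ 0.28857265  0.15188402 -2.24393804] [0.06408403 0.2944098  0.00805801]
```

View pics/pre.png

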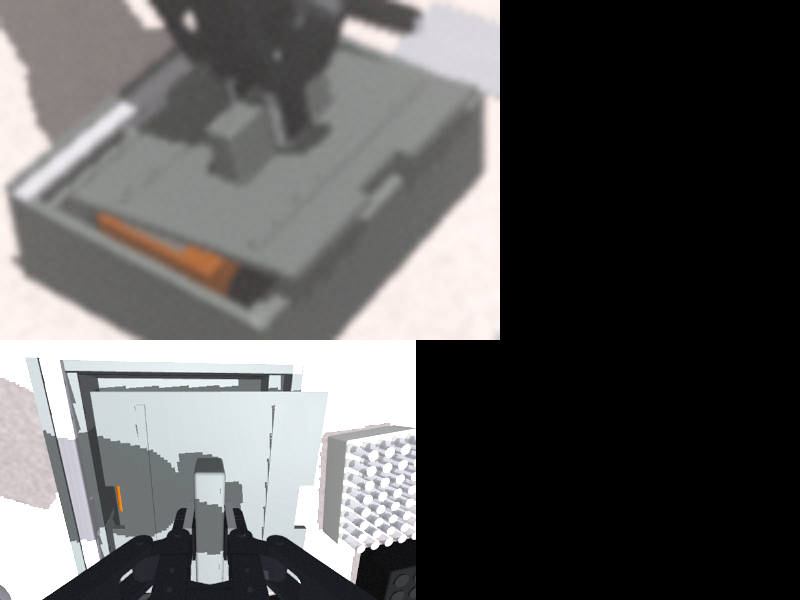

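The lid's low edge stands inside the box just in front of the keeper (wrist crop, left edge at about x 92), with no contact. I'll move it in towards the key at y 0.

Call:
apply_moves(
  increments=[
    {"tx": -0.003,"ty": 0.0003,"tz": 0,"rx": 0,"ry": 0,"rz": 0,"claw": 0.012},
    {"tx": -0.006,"ty": 0.0005,"tz": 0,"rx": 0,"ry": 0,"rz": 0,"claw": 0.012},
    {"tx": -0.008,"ty": 0.0007,"tz": 0,"rx": 0,"ry": 0,"rz": 0,"claw": 0.012},
    {"tx": -0.009,"ty": 0.0008,"tz": 0,"rx": 0,"ry": 0,"rz": 0,"claw": 0.012},
    {"tx": -0.01,"ty": 0.0009,"tz": 0,"rx": 0,"ry": 0,"rz": 0,"claw": 0.012},
    {"tx": -0.01,"ty": 0.0009,"tz": 0,"rx": 0,"ry": 0,"rz": 0,"claw": 0.012},
  ],
)

```text
clock: 15.45
eef_pos: [541.7, -192.5, 74.6]
tool_rot: [2.967, -0.0, 1.482]
force: [-0.3, 0.3, -2.7]
width: 17.1
```

Call:
apply_moves(
  increments=[
    {"tx": -0.001,"ty": 0.0001,"tz": 0,"rx": 0,"ry": 0,"rz": 0,"claw": 0.012},
    {"tx": -0.002,"ty": 0.0002,"tz": 0,"rx": 0,"ry": 0,"rz": 0,"claw": 0.012},
    {"tx": -0.002,"ty": 0.0002,"tz": 0,"rx": 0,"ry": 0,"rz": 0,"claw": 0.012},
  ],
)

```text
clock: 15.75
eef_pos: [540.2, -192.3, 74.7]
tool_rot: [2.966, 0.0, 1.482]
force: [0.7, 0.3, -4.1]
width: 16.7
```

Call:
apply_moves(
  increments=[
    {"tx": -0.001,"ty": 0.0001,"tz": 0,"rx": 0,"ry": 0,"rz": 0,"claw": 0.012},
    {"tx": -0.002,"ty": 0.0002,"tz": 0,"rx": 0,"ry": 0,"rz": 0,"claw": 0.012},
    {"tx": -0.002,"ty": 0.0002,"tz": 0,"rx": 0,"ry": 0,"rz": 0,"claw": 0.012},
  ],
)

```text
clock: 16.05
eef_pos: [539.7, -192.2, 75.1]
tool_rot: [2.964, 0.001, 1.482]
force: [4.7, 0.3, -4.8]
width: 16.9
```

Contact at TCP x about 540, 4.7 N: the edge has met the key, not the notch. I'll sweep sideways with light pressure.

Call:
apply_moves(
  increments=[
    {"tx": 0.0001,"ty": 0.001,"tz": -0.0005,"rx": 0,"ry": 0,"rz": 0,"claw": 0.012},
    {"tx": 0.0002,"ty": 0.002,"tz": -0.0005,"rx": 0,"ry": 0,"rz": 0,"claw": 0.012},
    {"tx": 0.0003,"ty": 0.003,"tz": -0.0005,"rx": 0,"ry": 0,"rz": 0,"claw": 0.012},
    {"tx": 0.0004,"ty": 0.004,"tz": -0.0005,"rx": 0,"ry": 0,"rz": 0,"claw": 0.012},
    {"tx": 0.0004,"ty": 0.004,"tz": -0.0005,"rx": 0,"ry": 0,"rz": 0,"claw": 0.012},
  ],
)

```text
clock: 16.55
eef_pos: [540.0, -190.0, 74.9]
tool_rot: [2.963, 0.003, 1.482]
force: [4.1, -3.7, -3.1]
width: 17.5
```

Call:
apply_moves(
  increments=[
    {"tx": 0.0012,"ty": 0.001,"tz": 0,"rx": 0,"ry": 0,"rz": 0,"claw": 0.012},
    {"tx": 0.0012,"ty": 0.002,"tz": 0,"rx": 0,"ry": 0,"rz": 0,"claw": 0.012},
    {"tx": 0.0011,"ty": 0.003,"tz": 0,"rx": 0,"ry": 0,"rz": 0,"claw": 0.012},
    {"tx": 0.0011,"ty": 0.004,"tz": 0,"rx": 0,"ry": 0,"rz": 0,"claw": 0.012},
    {"tx": 0.0,"ty": 0.005,"tz": 0,"rx": 0,"ry": 0,"rz": 0,"claw": 0.012},
    {"tx": 0.0,"ty": 0.005,"tz": 0,"rx": 0,"ry": 0,"rz": 0,"claw": 0.012},
  ],
)

```text
clock: 17.15
eef_pos: [540.3, -184.7, 74.9]
tool_rot: [2.963, 0.003, 1.482]
force: [6.9, -4.0, -3.3]
width: 17.4
```

Call:
apply_moves(
  increments=[
    {"tx": 0.0012,"ty": 0.001,"tz": 0,"rx": 0,"ry": 0,"rz": 0,"claw": 0.012},
    {"tx": 0.0012,"ty": 0.002,"tz": 0,"rx": 0,"ry": 0,"rz": 0,"claw": 0.012},
    {"tx": 0.0012,"ty": 0.003,"tz": 0,"rx": 0,"ry": 0,"rz": 0,"claw": 0.012},
    {"tx": 0.0003,"ty": 0.0045,"tz": 0,"rx": 0,"ry": 0,"rz": 0,"claw": 0.012},
    {"tx": 0.0003,"ty": 0.0045,"tz": 0,"rx": 0,"ry": 0,"rz": 0,"claw": 0.012},
  ],
)

```text
clock: 17.65
eef_pos: [540.7, -180.3, 75.0]
tool_rot: [2.962, 0.004, 1.482]
force: [6.4, -3.3, -3.3]
width: 16.9
```

Nothing from y 0 to +12. I'll back off and sweep the other side.

Call:
apply_moves(
  increments=[
    {"tx": 0.004,"ty": -0.002,"tz": 0,"rx": 0,"ry": 0,"rz": 0,"claw": 0.012},
    {"tx": 0.004,"ty": -0.008,"tz": 0,"rx": 0,"ry": 0,"rz": 0,"claw": 0.012},
    {"tx": 0.003,"ty": -0.014,"tz": 0,"rx": 0,"ry": 0,"rz": 0,"claw": 0.012},
    {"tx": 0.001,"ty": -0.0157,"tz": 0,"rx": 0,"ry": 0,"rz": 0,"claw": 0.012},
    {"tx": -0.0004,"ty": -0.0157,"tz": 0,"rx": 0,"ry": 0,"rz": 0,"claw": 0.012},
    {"tx": -0.0004,"ty": -0.0167,"tz": 0,"rx": 0,"ry": 0,"rz": 0,"claw": 0.012},
    {"tx": -0.0004,"ty": -0.0177,"tz": 0,"rx": 0,"ry": 0,"rz": 0,"claw": 0.012},
    {"tx": -0.0005,"ty": -0.0187,"tz": 0,"rx": 0,"ry": 0,"rz": 0,"claw": 0.012},
    {"tx": -0.0015,"ty": -0.0197,"tz": 0,"rx": 0,"ry": 0,"rz": 0,"claw": 0.012},
    {"tx": -0.0015,"ty": -0.0197,"tz": 0,"rx": 0,"ry": 0,"rz": 0,"claw": 0.012},
  ],
)

```text
clock: 18.65
eef_pos: [538.9, -197.6, 74.7]
tool_rot: [2.964, -0.0, 1.483]
force: [6.2, 2.1, -2.5]
width: 17.4
```

Call:
apply_moves(
  increments=[
    {"tx": 0.001,"ty": -0.001,"tz": 0,"rx": 0,"ry": 0,"rz": 0,"claw": 0.012},
    {"tx": 0.001,"ty": -0.002,"tz": 0,"rx": 0,"ry": 0,"rz": 0,"claw": 0.012},
    {"tx": 0.0006,"ty": -0.003,"tz": 0,"rx": 0,"ry": 0,"rz": 0,"claw": 0.012},
    {"tx": 0.0,"ty": -0.004,"tz": 0,"rx": 0,"ry": 0,"rz": 0,"claw": 0.012},
    {"tx": 0.0,"ty": -0.004,"tz": 0,"rx": 0,"ry": 0,"rz": 0,"claw": 0.012},
  ],
)

```text
clock: 19.15
eef_pos: [536.2, -202.7, 73.9]
tool_rot: [2.968, 0.0, 1.481]
force: [-0.3, 0.6, -2.1]
width: 16.8
```

The edge broke through: x dropped to 536 and the force went to zero at y about -10. I'll advance to the end stop.

Call:
apply_moves(
  increments=[
    {"tx": -0.001,"ty": 0.0001,"tz": 0,"rx": 0,"ry": 0,"rz": 0,"claw": 0.012},
    {"tx": -0.002,"ty": 0.0002,"tz": 0,"rx": 0,"ry": 0,"rz": 0,"claw": 0.012},
    {"tx": -0.003,"ty": 0.0003,"tz": 0,"rx": 0,"ry": 0,"rz": 0,"claw": 0.012},
    {"tx": -0.004,"ty": 0.0004,"tz": 0,"rx": 0,"ry": 0,"rz": 0,"claw": 0.012},
    {"tx": -0.004,"ty": 0.0004,"tz": 0,"rx": 0,"ry": 0,"rz": 0,"claw": 0.012},
  ],
)

```text
clock: 19.65
eef_pos: [532.9, -201.8, 74.1]
tool_rot: [2.967, -0.0, 1.482]
force: [0.5, -0.6, -2.9]
width: 17.0
```

Call:
apply_moves(
  increments=[
    {"tx": -0.001,"ty": 0.0001,"tz": 0,"rx": 0,"ry": 0,"rz": 0,"claw": 0.012},
    {"tx": -0.002,"ty": 0.0002,"tz": 0,"rx": 0,"ry": 0,"rz": 0,"claw": 0.012},
    {"tx": -0.003,"ty": 0.0003,"tz": 0,"rx": 0,"ry": 0,"rz": 0,"claw": 0.012},
    {"tx": -0.003,"ty": 0.0003,"tz": 0,"rx": 0,"ry": 0,"rz": 0,"claw": 0.012},
  ],
)

```text
clock: 20.05
eef_pos: [531.4, -201.5, 74.5]
tool_rot: [2.965, 0.0, 1.483]
force: [3.5, 0.5, -4.0]
width: 16.9
```

End stop reached at TCP x about 531.3, as predicted (8 mm past the key face). I'll back off about 1 mm and lower the far edge, turning about the near edge.

Call:
apply_moves(
  increments=[
    {"tx": 0.002,"ty": -0.0002,"tz": 0,"rx": 0,"ry": 0,"rz": 0,"claw": 0.012},
    {"tx": 0.0024,"ty": -0.0002,"tz": -0.0013,"rx": 0.018,"ry": 0.199,"rz": 0,"claw": 0.012},
    {"tx": 0.0027,"ty": -0.0002,"tz": -0.0026,"rx": 0.036,"ry": 0.398,"rz": 0,"claw": 0.012},
    {"tx": 0.0031,"ty": -0.0003,"tz": -0.0039,"rx": 0.053,"ry": 0.598,"rz": 0,"claw": 0.012},
    {"tx": 0.0034,"ty": -0.0003,"tz": -0.0052,"rx": 0.071,"ry": 0.797,"rz": 0,"claw": 0.012},
    {"tx": 0.0037,"ty": -0.0003,"tz": -0.0065,"rx": 0.089,"ry": 0.996,"rz": 0,"claw": 0.012},
    {"tx": 0.004,"ty": -0.0003,"tz": -0.0078,"rx": 0.107,"ry": 1.195,"rz": 0,"claw": 0.012},
    {"tx": 0.004,"ty": -0.0003,"tz": -0.0078,"rx": 0.107,"ry": 1.195,"rz": 0,"claw": 0.012},
    {"tx": 0.004,"ty": -0.0003,"tz": -0.0078,"rx": 0.107,"ry": 1.195,"rz": 0,"claw": 0.012},
  ],
)

```text
clock: 20.95
eef_pos: [534.0, -201.7, 66.2]
tool_rot: [3.072, 0.0, 1.482]
force: [-1.3, 0.6, -1.9]
width: 17.2
```

Call:
apply_moves(
  increments=[
    {"tx": 0.0002,"ty": 0,"tz": -0.0013,"rx": 0.018,"ry": 0.199,"rz": 0,"claw": 0.012},
    {"tx": 0.0005,"ty": 0,"tz": -0.0026,"rx": 0.036,"ry": 0.398,"rz": 0,"claw": 0.012},
    {"tx": 0.0007,"ty": 0,"tz": -0.0039,"rx": 0.053,"ry": 0.598,"rz": 0,"claw": 0.012},
    {"tx": 0.0009,"ty": -0.0001,"tz": -0.0053,"rx": 0.071,"ry": 0.797,"rz": 0,"claw": 0.012},
    {"tx": 0.0009,"ty": -0.0001,"tz": -0.0053,"rx": 0.071,"ry": 0.797,"rz": 0,"claw": 0.012},
    {"tx": 0.0009,"ty": -0.0001,"tz": -0.0053,"rx": 0.071,"ry": 0.797,"rz": 0,"claw": 0.012},
  ],
)

```text
clock: 21.55
eef_pos: [535.0, -201.9, 60.8]
tool_rot: [-3.141, 0.0, 1.482]
force: [-0.0, -0.3, -2.4]
width: 16.7
```

Flat and free at underside z about 51. I'll lower it onto the ledges.

Call:
apply_moves(
  increments=[
    {"tx": 0,"ty": 0,"tz": -0.0005,"rx": 0,"ry": 0,"rz": 0,"claw": 0.012},
    {"tx": 0,"ty": 0,"tz": -0.001,"rx": 0,"ry": 0,"rz": 0,"claw": 0.012},
    {"tx": 0,"ty": 0,"tz": -0.0015,"rx": 0,"ry": 0,"rz": 0,"claw": 0.012},
    {"tx": 0,"ty": 0,"tz": -0.002,"rx": 0,"ry": 0,"rz": 0,"claw": 0.012},
    {"tx": 0,"ty": 0,"tz": -0.002,"rx": 0,"ry": 0,"rz": 0,"claw": 0.012},
    {"tx": 0,"ty": 0,"tz": -0.002,"rx": 0,"ry": 0,"rz": 0,"claw": 0.012},
  ],
)

```text
clock: 22.15
eef_pos: [534.8, -202.0, 59.5]
tool_rot: [3.142, -0.0, 1.482]
force: [-2.2, 0.9, 5.8]
width: 17.7
```

It is seated: z is 59.5 as expected, and the ledges carry the load. I'll release, rise, and check.

Call:
apply_moves(
  increments=[
    {"tx": 0,"ty": 0,"tz": 0.0005,"rx": 0,"ry": 0,"rz": 0,"claw": 0.017},
    {"tx": 0,"ty": 0,"tz": 0.001,"rx": 0,"ry": 0,"rz": 0,"claw": 0.022},
    {"tx": 0,"ty": 0,"tz": 0.001,"rx": 0,"ry": 0,"rz": 0,"claw": 0.03},
    {"tx": 0,"ty": 0,"tz": 0.001,"rx": 0,"ry": 0,"rz": 0,"claw": 0.04},
    {"tx": 0,"ty": 0,"tz": 0.001,"rx": 0,"ry": 0,"rz": 0,"claw": 0.045},
    {"tx": 0,"ty": 0,"tz": 0.01,"rx": 0,"ry": 0,"rz": 0,"claw": 0.045},
    {"tx": 0,"ty": 0,"tz": 0.04,"rx": 0,"ry": 0,"rz": 0,"claw": 0.045},
    {"tx": 0,"ty": 0,"tz": 0.08,"rx": 0,"ry": 0,"rz": 0,"claw": 0.045},
    {"tx": 0,"ty": 0,"tz": 0.13,"rx": 0,"ry": 0,"rz": 0,"claw": 0.045},
    {"tx": 0,"ty": 0,"tz": 0.17,"rx": 0,"ry": 0,"rz": 0,"claw": 0.045},
    {"tx": 0,"ty": 0,"tz": 0.17,"rx": 0,"ry": 0,"rz": 0,"claw": 0.045},
    {"tx": 0,"ty": 0,"tz": 0.17,"rx": 0,"ry": 0,"rz": 0,"claw": 0.045},
  ],
)

```text
clock: 23.35
eef_pos: [535.4, -202.0, 230.5]
tool_rot: [3.139, 0.0, 1.482]
force: [0.3, -0.6, -0.3]
width: 44.8
```

```bash
python3 - <<'E'
from h import *
import pickle
st=read_state(); print(st['clock'],st['eef_pos'],st['force'],st['width'])
c=calibration('wrist'); w=get_image('wrist'); s=get_image('scene'); save('fin_w',w);save('fin_s',s);pickle.dump(c,open('fin.pkl','wb'))
o=np.zeros((600,800,3),np.uint8)
p=proj(c,[545,-192,55]);x0,y0=max(int(p[0])-135,0),max(int(p[1])-125,0);print(x0,y0)
A=cv2.resize(w[y0:y0+250,x0:x0+270,::-1],None,fx=1.85,fy=1.85,interpolation=cv2.INTER_CUBIC)[:600,:500];o[:A.shape[0],:A.shape[1]]=A
o[:260,500:]=cv2.resize(s[215:325,215:342,::-1],(300,260),interpolation=cv2.INTER_CUBIC)
cv2.imwrite('pics/fin.png',cv2.convertScaleAbs(o,alpha=1.2))
E
```

```text
23.35 [ 535.41378965 -201.96540211  230.45580584] [ 0.29216539 -0.62146639 -0.25983793] 44.796401303357925
194 38
```

View pics/fin.png

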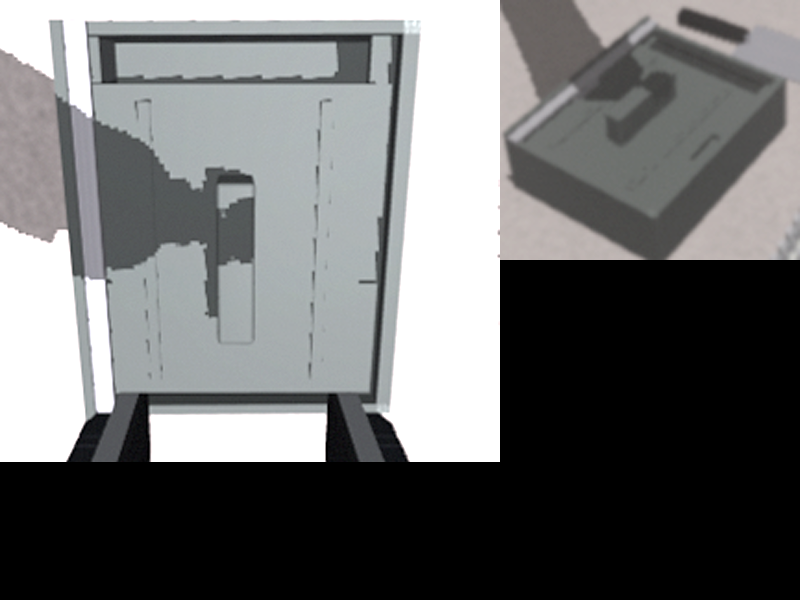

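The lid lies flush. Its near edge is hidden under the keeper bar (crop column ~100), its far edge is inside the far wall with an even gap (column ~375), and the fingers are clear. I'm handing it in.

```bash
python3 -c "
from cell import finish_job; print(finish_job())"
```

```text
the job is handed in; nothing more can be done
None
```

I laid bottle_c flat in the middle lane and closed the box with the lid, then handed the job in at about 23.4 s of the 72 s allowed. `finish_job` reported no verdict, so the checks below are my own.

- **Bottle:** I gripped it with the jaws commanded only about 1 mm under its width, turned it to the lane direction and set it on the floor. The wrist image afterwards showed all three bottles lying flat, side by side. The grip force on the glass was never measured.
- **Lid:** The near edge met the key with about 5–7 N while I felt sideways; the notch was found about 10 mm to the -y side. From there the edge went in 8 mm to the end stop, as the drawing predicts.
- **Seating:** I lowered the lid level onto the ledges at about 6 N, with its underside at 50 mm. By calculation it sits about 10 mm across from the seat (14 allowed) and 1 to 3 mm along it (7 allowed). The two figures along x come from the end-stop contact and from the camera, which disagree by about 2 mm.
- **Final look:** The near edge was under the keeper, the far edge inside the far wall with an even gap, and the fingers were well clear with no force on them.
- **Not everything agreed:** Heights triangulated from the top camera were off by 10–28 mm on poorly matched points, so I relied on the wrist and scene cameras and on contact. I did not measure the bystanders again afterwards, but the force readings showed no unexpected contact.

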